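Set a flat steel plate out over the edge of the hand-out board

ROBOT

A 6-joint arm with a two-finger parallel gripper is mounted at the origin on the work surface. World frame = base frame: x ahead of the robot, y to its left, z up, the work surface at z = 0. Lengths are in mm, angles in rad, forces in N, time in s.
With the tool pointing down it reaches from about 325 to 875 mm from the base axis. Payload 4.4 kg.
Tool frame: the origin (TCP) lies on the centre line of the jaws, within the pads' length; the fingertips stand ahead of it and the grasp point (between the pads) lies 6 mm ahead of it (ctrl.tcp_to_tips is the z of the fingertips in the tool frame, in mm); z points along the fingers, y is the line along which they close (so a half turn about z gives the same grasp; the last joint's range is limited). The gripper opens to 85 mm and grips with 20 to 120 N. Pads are 22 mm wide; open, the fingers measure 114 mm over their backs; the gripper's body (76 mm by 85 mm) begins 54 mm behind the grasp point. The pads swing forward as they close: fully open they stand 13 mm farther back than shut.
Start: joints at [1.026, 0.207, 1.542, -0, 1.393, -0.15], TCP at [220.637, 530.987, 256.282] pointing down, gripper open.
Joint ranges: [-2.73, 2.73], [-0.86, 2.22], [0.23, 2.46], [-1.11, 4.25], [0.08, 2.63], [-2.82, 2.82]. Speed limits (rad/s): [2.79, 2.79, 3.14, 3.14, 3.14, 3.14].

INTERFACE

Orientations are given as a 3x3 rotation matrix whose columns are the frame's x, y, z axes.
In Python, from plant import ctrl, sensors, optics gives the robot as it stands. Calls block until the motion is done:
- ctrl.move_ptp(position, orientation): joint-space move of the TCP to a pose.
- ctrl.move_l(position, rot=None, vel=150, threshold=None): straight line of the TCP; rot=None keeps the orientation; vel is the mean speed in mm/s. With threshold (N) it stops when the force on the tool has changed by that much, and returns True; else False.
- ctrl.set_joints(angles): joint-space move.
- ctrl.gripper_to(opening, force=None): finger opening in mm; force is the grip in N (None keeps the last); returns when the fingers have stopped.
- ctrl.hold(seconds).
- ctrl.solve_ik(position, orientation): joint angles nearest the present ones, or None.
- sensors.read_state(): the state.
- optics.grab_frame(name): name is "scene" or "top" or "wrist"; returns (picture, depth): 420x560x3 uint8, red, green, blue; 420x560 float32, mm along the optical axis (not along the pixel's ray), 0 where there is no reading.
- optics.camera_params(name): a dict with "mtx" (3x3 intrinsics, pixels), "k1" (the pictures are not rectified: a ray, as slopes to the right and down, at radius r is drawn at 1 + k1 r^2 times it, then the intrinsics apply), "R" (3x3) and "t" (3): a world point X has camera coordinates R X + t; the wrist camera has in their place "T_tool_cam" (4x4, takes a point from camera to tool coordinates, whose origin is the TCP and whose axes are the flange's). Camera axes: x right, y down, z forward; pixel columns grow to the right and rows downward; lengths in mm; the calibration is good to about 2 mm. A picture is of the moment at which its call begins: read the wrist's pose just before it. camera_params takes no time and is no camera call.
A pose or a line that the arm cannot do raises ctrl.MotionError and nothing moves.
- ctrl.finish_job(): hands the job in; it is judged then, once.
The state is a dict: "t": time; "q": joint angles; "qvel": joint speeds; "tau": joint torques, N m; "eef_pos": TCP position; "eef_rot": TCP orientation; "force": force on the tool from outside, world axes, zero at the start; "wrist_torque": the same for the moment, N m; "grip_width": finger opening in mm; "grasp_force": force on a finger pad.
Only numpy, scipy, OpenCV 4.12 (cv2) and the standard library are available. Lean on these libraries where they do the work, as an engineer would, in place of code of your own. Each camera call takes 0.05 s, during which the arm holds its last target. There are 200 camera calls.

TASK

The flat steel plate with the yellow line is to be picked up by the customer across the counter, so it must stick out over the far, metal-trimmed edge of the hand-out board: with the fingertips, push the small yellow carton that stands in front of it aside along the board, then slide the plate out until its yellow line lies right over the edge, all along it. Nothing may be lifted or tipped or fall off the board; the carton stays standing on the board, and the plate with the red line, the bearing and everything else on the bench stay where they are.

Things in the scene. Friction and masses are not known exactly. Their poses are not given: they have to be found in the camera images.
- edge (a point): Middle of the top far edge of the hand-out board (the edge away from the robot, trimmed with a 12 mm aluminium strip, pale plywood behind it). The board is a fixed step standing on the bench, its flat top 50 mm above the bench; it measures 310 mm from this edge back towards the robot and 500 mm along the edge. x points straight out over the edge, away from the robot and square to the edge; y runs along the edge; z up. Beyond the edge is a free drop of 50 mm to the bench.
- plate: Dark flat steel plate, loose on the board, 110 mm along its x, 105 mm along its y, 6 mm thick, 0.35 to 0.65 kg, one large bore and four small holes (painted look, no real openings), yellow line. Origin at the centre of its underside; x points roughly towards the far edge of the board. To be slid, not lifted: it tips if pressed down where it overhangs.
- line (a point): Middle of the yellow line, 6 mm wide, painted across the top of the plate along the plate's y, 19 mm in front (+x) of the plate's centre, 36 mm behind its front end. This point lies on the top face.
- carton: Small yellow carton, loose, 44 x 44 mm and 40 mm high, about 0.12 kg, standing on the board between the plate and the edge. Origin at the centre of its underside.
- other_plate: Plate of the same size and steel with a red line, lying on the other half of the board about 240 mm from the first; not to be moved. Origin at the centre of its underside.
- bearing: Steel bearing ring, 40 mm across, 12 mm high, lying on the board between the plates, towards the robot. Origin at the centre of its underside; not to be moved.
- jar: Blue jar, 70 mm across, 85 mm high, standing on the bench to the left; origin under its centre.
- wrench: Steel wrench lying on the bench to the right, about 10 to 20 mm high; origin near its middle.
- carton_b: Brown carton 60 x 90 mm, 45 mm high, on the bench to the right; origin under its centre.
- filter: Orange cylinder, 72 mm across, 80 mm high, standing on the bench to the left; origin under its centre.
Things that resemble listed ones, but are neither listed nor needed, are in the scene too. Of the things like the carton, leave any that is purple; of the rest the smaller one is meant. What is shaped like the plate but orange is not meant.

How it is judged (in metres and radians):
On the way:
1. the carton has been pushed aside, out of the plate's way ((y of carton in the frame of plate above 0.065 m or y of carton in the frame of plate below -0.065 m)), for 0.2 s.
At the end, for the whole second after the job is handed in: The middle of the yellow line is within 6 mm of the board's far edge, the plate is square to the edge within 0.13 rad, lies flat on the board and is at rest; the yellow carton stands upright and at rest on the board (x of line in the frame of edge between -0.006 and 0.006 m and y of line in the frame of edge between -0.195 and 0.195 m and z of line in the frame of edge between 0.003 and 0.009 m and angle between the x axis of plate and the x axis of edge, either way round below 0.13 rad and angle between plate's own z axis and vertical below 0.04 rad and linear speed of each of plate, carton below 0.01 m/s and angle between carton's own z axis and vertical below 0.06 rad and x of carton in the frame of edge between -0.31 and 0 m and y of carton in the frame of edge between -0.25 and 0.25 m and z of carton in the frame of edge between -0.004 and 0.004 m); the robot touches nothing.
It fails at once if the plate is lifted (more than 6 mm) or tipped (z of plate in the frame of edge above 0.006 m or angle between plate's own z axis and vertical above 0.12 rad).
It fails at once if the plate falls off the board (z of plate in the frame of edge below -0.012 m).
It fails at once if the yellow carton is lifted (more than 8 mm) or tipped over (z of carton in the frame of edge above 0.008 m or angle between carton's own z axis and vertical above 0.35 rad).
It fails at once if the yellow carton falls off the board (z of carton in the frame of edge below -0.012 m).
It fails at once if the plate with the red line or another bystander is moved more than 12 mm (distance of any of other_plate, bearing, jar, wrench, carton_b, filter from where it was at the start of the episode above 0.012 m).
It also fails if it takes over 56 s, if anything falls off the work surface, if the arm or the gripper's body presses on something with over 40 N, if the wrist force passes 120 N, or if a joint passes its speed limit or range.

## Working session

There is one attempt and no reset: what is moved stays moved. The work goes in short steps, each a Python script; the robot and the scene stay as the last script left them, time stands still between calls to the robot, and variables do not carry over. Pictures are saved under pics/ and viewed, at most 10 in all, crops included, and the job is handed in when it is done.

```bash
mkdir -p pics; ls; cat > h.py <<'E'
import numpy as np, cv2
from plant import ctrl, sensors, optics
def grab(n,save=None):
    s=sensors.read_state(); im,d=optics.grab_frame(n)
    p=optics.camera_params(n)
    if save: cv2.imwrite('pics/'+save,im[:,:,::-1])
    if n=='wrist':
        T=np.array(p['T_tool_cam']); W=np.eye(4); W[:3,:3]=s['eef_rot']; W[:3,3]=s['eef_pos']; M=W@T
    else:
        M=np.eye(4); R=np.array(p['R']); M[:3,:3]=R.T; M[:3,3]=-R.T@np.array(p['t'])
    return im,d,p,M
def rays(p,uv):
    K=np.array(p['mtx'],float); uv=np.asarray(uv,float).reshape(-1,2)
    # distorted = s*(1+k1 s^2)
    q=cv2.undistortPoints(uv[:,None],K,np.array([p['k1'],0,0,0.]))[:,0]
    return np.c_[q,np.ones(len(q))]
def onplane(p,M,uv,z):
    r=rays(p,uv)@M[:3,:3].T
    return M[:3,3]+r*((z-M[2,3])/r[:,2])[:,None]
def cloud(p,M,d):
    v,u=np.mgrid[:d.shape[0],:d.shape[1]]
    r=rays(p,np.c_[u.ravel(),v.ravel()])*d.reshape(-1,1)
    return (r@M[:3,:3].T+M[:3,3]).reshape(*d.shape,3)
E
python3 - <<'E'
from h import *
for n in ('top','scene'):
    im,d,p,M=grab(n,n+'0.png'); np.savez(n+'0.npz',im=im,d=d,M=M,mtx=p['mtx'],k1=p['k1']); print(n,M.round(2).tolist(),p['k1'])
print(ctrl.tcp_to_tips, sensors.read_state()['t'])
E
```

```text
pics
top [[0.01, -0.99, 0.11, 383.6], [-1.0, -0.01, 0.01, -26.77], [-0.01, -0.11, -0.99, 1154.14], [0.0, 0.0, 0.0, 1.0]] 0.024252155064184436
scene [[-0.69, 0.46, -0.57, 1164.63], [0.73, 0.41, -0.55, 639.21], [-0.02, -0.79, -0.61, 789.27], [0.0, 0.0, 0.0, 1.0]] -0.12759733228859174
25.0 0.1
```

View pics/top0.png

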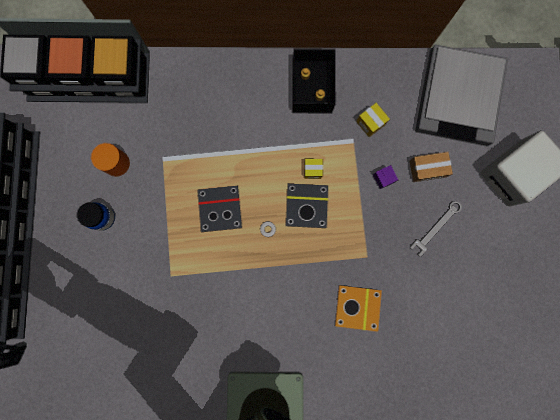

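View pics/scene0.png

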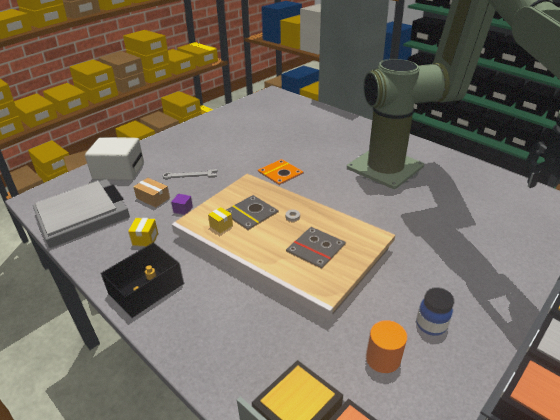

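The top view shows the yellow-line plate at about (307,205), with its line at row 198. The small carton is at (314,167). The far edge runs from (163,157) to (353,141), the bearing is at (267,229) and the red-line plate at (220,209). The scene view agrees with this. Next I'll measure from the top frame.

```bash
cat > meas.py <<'E'
from h import *
def fit(n,f=None,dbg=True,save=None):
    if f: z=np.load(f); im,d,M=z['im'],z['d'],z['M']; p=dict(mtx=z['mtx'],k1=float(z['k1']))
    else: im,d,p,M=grab(n,save)
    return im,cloud(p,M,d),p,M
def rect(P):
    c,s,a=cv2.minAreaRect(P[:,:2].astype(np.float32)); return np.round(c,1),np.round(s,1),round(a,2)
def blob(mask,near,P):
    n,l,st,ce=cv2.connectedComponentsWithStats(mask.astype(np.uint8))
    best=min((i for i in range(1,n) if st[i,4]>15),key=lambda i:np.hypot(*(np.median(P[l==i][:,:2],0)-near)))
    return l==best
E
python3 - <<'E'
from meas import *
im,P,p,M=fit('top','top0.npz')
hsv=cv2.cvtColor(im,cv2.COLOR_RGB2HSV); H,S,V=[hsv[...,i].astype(int) for i in range(3)]
def uv(u,v,z): return onplane(p,M,[(u,v)],z)[0].round(1)
print('board z',np.median(P[180:190,260:275,2]),'plate',np.median(P[213:222,290:298,2]),'carton z',P[160:176,308:320,2].max())
for nm,q,z in (('edgeL',(163,157),50),('edgeR',(353,141),50),('nearL',(171,276),50),('nearR',(367,258),50),('bear',(267,229),62),('plate',(307,205),56),('carton',(314,167),90)): print(nm,uv(*q,z))
yel=(H>22)&(H<34)&(S>150)&(V>90)
near=P[167,314,:2]; near2=P[198,307,:2]
z=P[...,2]
m=blob((z>75)&(z<100),near,P); print('carton',rect(P[m]),m.sum())
m=blob((V<90)&(abs(z-53)<12),P[215,295,:2],P); print('plate',rect(P[m]),m.sum())
m=blob(yel&(z<65),near2,P); print('line',rect(P[m]),m.sum())
# board edges: high mask z 40..60
m=(z>38)&(z<100); m=blob(m,P[200,265,:2],P); print('board',rect(P[m]),m.sum())
E
```

```text
board z 50.73145119917683 plate 57.135581249694496 carton z 99.6664085722964
edgeL [645.4 271.9  50. ]
edgeR [ 691.9 -223.8   50. ]
nearL [338.5 239.8  50. ]
nearR [ 388.4 -255.7   50. ]
bear [458.8  -1.9  62. ]
plate [ 521.6 -103.5   56. ]
carton [ 613.4 -118.5   90. ]
carton (array([ 612.5, -116.4]), array([44.5, 43.8]), 89.48) 325
plate (array([ 501.4, -102. ]), array([104.6,  70.9]), 87.88) 994
line (array([ 540.5, -103.4]), array([102.7,   6.8]), 88.32) 96
board (array([518.9,   9.1]), array([310.1, 502.3]), 6.01) 23121
```

```bash
cat >> h.py <<'E'
YAW=np.radians(5.6)
n=np.array([np.cos(YAW),np.sin(YAW),0]); e=np.array([-n[1],n[0],0]); D=np.array([0,0,-1.])
RN=np.c_[e,n,D]                 # jaws close along n
RE=np.c_[np.cross(e,D),e,D]     # jaws close along the edge
def st():
    s=sensors.read_state(); print(round(s['t'],2),np.round(s['eef_pos'],1),'F',np.round(s['force'],1),'w',round(s['grip_width'],1),'q6',round(s['q'][5],2))
E
python3 - <<'E'
from h import *
c=np.array([600,-90,300.])
for nm,R in (('RN',RN),('-RN',np.c_[-RN[:,:2],D]),('RE',RE),('-RE',np.c_[-RE[:,:2],D])): print(nm,ctrl.solve_ik(c,R), ctrl.solve_ik([430,-120,80],R))
ctrl.gripper_to(0); print(ctrl.tcp_to_tips)
R=RN if ctrl.solve_ik(c,RN) is not None else np.c_[-RN[:,:2],D]
ctrl.move_ptp(c,R); st()
im,d,p,M=grab('wrist','w1.png'); np.savez('w1.npz',im=im,d=d,M=M,mtx=p['mtx'],k1=p['k1'])
E
```

```text
RN [-2.91449525e-01  2.44036816e-01  1.40572834e+00 -4.44089210e-16
  1.49182750e+00 -3.89187963e-01] [-4.66453539e-01  1.74234265e-01  1.99670584e+00 -4.44089210e-16
  9.70652544e-01 -5.64191977e-01]
-RN [-2.91449525e-01  2.44036816e-01  1.40572834e+00 -4.44089210e-16
  1.49182750e+00  2.75240469e+00] [-4.66453539e-01  1.74234265e-01  1.99670584e+00 -4.44089210e-16
  9.70652544e-01  2.57740068e+00]
RE [-2.91449525e-01  2.44036816e-01  1.40572834e+00 -4.44089210e-16
  1.49182750e+00 -1.95998429e+00] [-4.66453539e-01  1.74234265e-01  1.99670584e+00 -4.44089210e-16
  9.70652544e-01 -2.13498830e+00]
-RE [-2.91449525e-01  2.44036816e-01  1.40572834e+00 -4.44089210e-16
  1.49182750e+00  1.18160836e+00] [-4.66453539e-01  1.74234265e-01  1.99670584e+00 -4.44089210e-16
  9.70652544e-01  1.00660435e+00]
25.0
3.45 [600.1 -89.  300. ] F [ 0.4 -0.5 -0.3] w -0.1 q6 -0.39
```

View pics/w1.png

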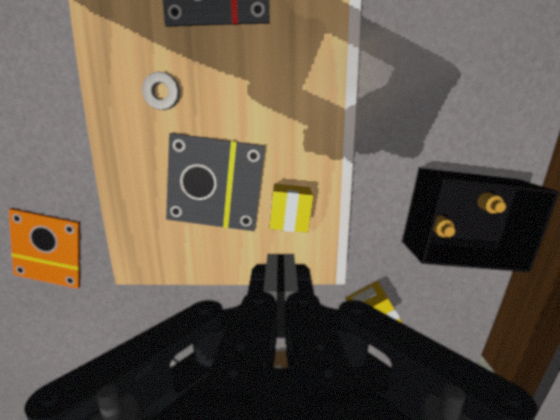

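The wrist view shows the plate's line from (233,142) to (228,227), the carton at (291,210) and the outer rim of the trim from (360,0) to (345,285). I'll fit the edge and the line, then push the carton to the right.

```bash
cat >> meas.py <<'E'
def edge_line(im,P):
    """edge by depth step (z 40..60 -> floor) and direction; returns point, angle, line centre/angle"""
    z=P[...,2]; hsv=cv2.cvtColor(im,cv2.COLOR_RGB2HSV); H,S,V=[hsv[...,i].astype(int) for i in range(3)]
    pts=[]
    for v in range(5,280,3):
        ok=np.where((abs(z[v]-50)<8)&(np.arange(560)>230))[0]
        if len(ok): pts.append(P[v,ok.max(),:2])
    pts=np.array(pts); 
    for _ in range(4):
        a=np.polyfit(pts[:,1],pts[:,0],1); r=abs(pts[:,0]-np.polyval(a,pts[:,1])); pts=pts[r<max(2*np.median(r),1)]
    m=blob((H>22)&(H<34)&(S>150)&(V>80)&(z<64)&(z>45),np.array([540,-103]),P)
    return a,len(pts),r.mean(),m
E
python3 - <<'E'
from meas import *
im,P,p,M=fit('wrist','w1.npz')
a,k,r,m=edge_line(im,P)
print('depth edge yaw deg',np.degrees(np.arctan(-a[0])),'x at y=-100,24:',np.polyval(a,[-100,24]),k,r)
E=onplane(p,M,[(360,2),(353,143),(345.5,282)],50); print(E.round(1))
q=P[m]; print('line',rect(q), 'z',np.median(q[:,2])); print(onplane(p,M,[(233.5,142),(228,227)],56).round(1))
print('plate',onplane(p,M,[(170,134),(267,145),(257,232),(166,220)],56).round(1).tolist())
z=P[...,2]; m=blob((z>80)&(z<100),np.array([612,-116]),P); print('carton',rect(P[m]))
print('board z',np.median(z[50:100,200:300]))
E
```

```text
depth edge yaw deg 51.88433433287796 x at y=-100,24: [858.87857244 700.8245279 ] 64 39.7281779876927
[[ 664.   106.1   50. ]
 [ 679.7  -39.6   50. ]
 [ 700.7 -220.9   50. ]]
line (array([ 540.5, -103.3]), array([105.4,   6.1]), 87.6) z 56.81128168040942
[[ 542.7  -51.7   56. ]
 [ 541.7 -155.6   56. ]]
plate [[470.0, -49.5, 56.0], [580.9, -51.4, 56.0], [577.9, -158.6, 56.0], [464.7, -154.2, 56.0]]
carton (array([ 614.3, -117.5]), array([44.9, 44. ]), 89.77)
board z 50.487360558553604
```

```bash
sed -i 's/radians(5.6)/radians(6.0)/' h.py; python3 - <<'E'
from h import *
c=np.array([613.5,-117,0])
def at(b,z): q=c+e*b; q[2]=z; return q
ctrl.move_ptp(at(57,160),RN)
print(ctrl.move_l(at(57,84),vel=100,threshold=15)); st()
print(ctrl.move_l(at(-10,84),vel=50,threshold=25)); st()
ctrl.move_l(at(-34,84),vel=40); st()
ctrl.move_l(at(-20,84),vel=80)
ctrl.move_l(at(-20,300),vel=250)
v=np.array([570,-70,300.]); ctrl.move_ptp(v,RN); st()
im,d,p,M=grab('wrist','w2.png'); np.savez('w2.npz',im=im,d=d,M=M,mtx=p['mtx'],k1=p['k1'])
E
```

```text
False
5.03 [608.3 -60.5  84.8] F [ 0.7  0.2 -0. ] w -0.2 q6 -0.35
False
6.53 [ 614.4 -126.9   83.9] F [-0.3 -0.3  0.5] w -0.1 q6 -0.45
7.28 [ 617.1 -151.1   84. ] F [ 0.3 -0.4  0.4] w 0.2 q6 -0.48
9.03 [568.7 -68.9 297.9] F [ 0.2  0.  -0.4] w 0.1 q6 -0.38
```

View pics/w2.png

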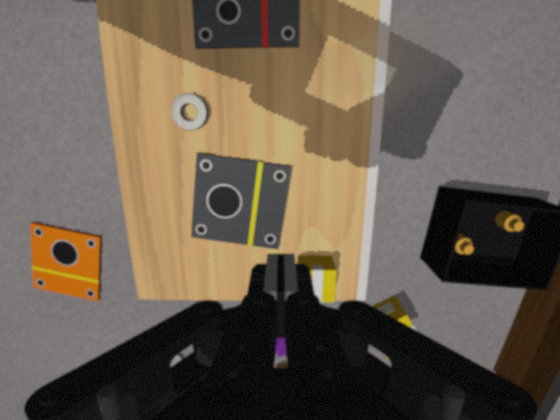

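The carton now stands to the right at about (318,278) and the plate's way is clear. The trim's outer rim runs from (391,0) to (367,298). I'll fit the edge and the carton more closely from both cameras.

```bash
python3 - <<'E'
from meas import *
im,d,p,M=grab('top','top1.png'); np.savez('top1.npz',im=im,d=d,M=M,mtx=p['mtx'],k1=p['k1'])
def report(nm,pts):
    a=np.polyfit(pts[:,1],pts[:,0],1)
    for _ in range(5):
        r=abs(pts[:,0]-np.polyval(a,pts[:,1])); pts=pts[r<max(2.5*np.median(r),.5)]; a=np.polyfit(pts[:,1],pts[:,0],1)
    print(nm,'yaw',np.degrees(np.arctan(-a[0])).round(2),'x@-115,0',np.polyval(a,[-115,0]).round(1),len(pts),r.mean().round(2))
for f in ('w1','w2'):
    im,P,p,M=fit('wrist',f+'.npz'); z=P[...,2]; g=cv2.GaussianBlur(im,(3,3),0).astype(float).mean(2)
    off=0 if f=='w1' else 27
    A=[];B=[]
    for v in range(5,270,3):
        x0=int(353+off-(v-143)*.053)-14
        gr=np.diff(g[v,x0:x0+30]); k=int(np.argmin(gr)); 
        A.append((x0+k+.5,v)); 
        j=np.where(z[v,x0-10:x0+35]>30)[0]
        B.append((x0-10+j.max()+.5,v))
    report(f+' gray',onplane(p,M,A,50)[:,:2]); report(f+' depth',onplane(p,M,B,50)[:,:2])
    m=edge_line(im,P)[3]; print('line',rect(P[m]))
for f in ('top0','top1'):
    im,P,p,M=fit('top',f+'.npz'); z=P[...,2]; g=im.astype(float).mean(2)
    A=[];B=[]
    for u in range(170,350,3):
        v0=int(157-(u-163)*16/190)-10
        gr=np.diff(cv2.GaussianBlur(g,(3,3),0)[v0:v0+20,u]); A.append((u,v0+np.argmax(gr)+.5))
        j=np.where(z[v0:v0+25,u]>30)[0]
        if len(j): B.append((u,v0+j.min()-.5))
    report(f+' gray',onplane(p,M,A,50)[:,:2]); report(f+' depth',onplane(p,M,B,50)[:,:2])
z=P[...,2]; m=blob((z>80)&(z<100),np.array([620,-183]),P); print('carton',rect(P[m]),m.sum())
E
```

```text
w1 gray yaw 6.1 x@-115,0 [688.2 675.9] 86 0.3
w1 depth yaw 6.24 x@-115,0 [688.6 676. ] 75 0.33
line (array([ 540.5, -103.3]), array([105.4,   6.1]), 87.6)
w2 gray yaw 6.15 x@-115,0 [688.5 676.1] 75 0.26
w2 depth yaw 6.0 x@-115,0 [687.9 675.8] 75 0.31
line (array([ 540.5, -103.2]), array([105.3,   6. ]), 87.68)
top0 gray yaw 6.04 x@-115,0 [687.4 675.2] 58 0.68
top0 depth yaw 5.96 x@-115,0 [687.7 675.6] 58 0.68
top1 gray yaw 5.48 x@-115,0 [684.8 673.7] 30 0.66
top1 depth yaw 10.09 x@-115,0 [710.  689.5] 59 5.14
carton (array([ 621.1, -201.4]), array([15.8, 43.5]), 76.79) 87
```

View pics/top1.png

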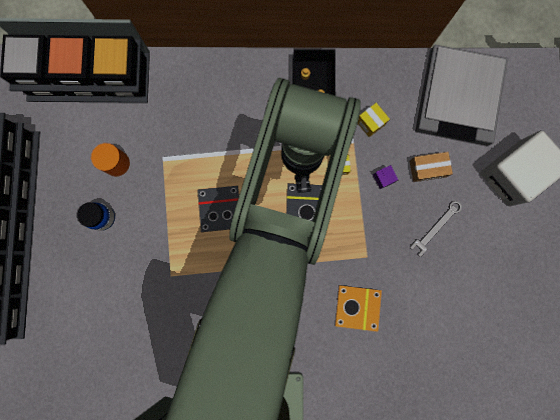

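The arm hides part of the scene, but the carton's visible strip puts its centre near y = -187, as intended. The edge fits agree: yaw 6.05°, x = 688 at y = -115. Next I'll push the plate with both fingertips behind it, stopping about 12 mm short.

```bash
sed -i 's/radians(6.0)/radians(6.05)/' h.py; cat >> h.py <<'E'
E0=np.array([688.2,-115,0])
def ed(a,b,z): q=E0+n*a+e*b; q[2]=z; return q
RP=RE if False else np.c_[-RE[:,:2],D]
E
python3 - <<'E'
from h import *
ctrl.move_l(np.array([540,-80,300.]),vel=250)
ctrl.move_ptp(ed(-250,29,200),RP)
ctrl.gripper_to(60)
ctrl.move_l(ed(-250,29,92),vel=150,threshold=15); st()
print(ctrl.move_l(ed(-250,29,66),vel=20,threshold=5)); st()
z=sensors.read_state()['eef_pos'][2]
ctrl.move_l(ed(-250,29,z+2.5),vel=30); st()
print('zt',z)
if 66<z<85:
    print(ctrl.move_l(ed(-200,29,z+2.5),vel=40,threshold=30)); st()
    print(ctrl.move_l(ed(-97,29,z+2.5),vel=40,threshold=30)); st()
    ctrl.move_l(ed(-112,29,z+2.5),vel=60)
    ctrl.move_l(ed(-150,29,300),vel=250); ctrl.move_ptp(np.array([570,-70,300.]),RN); st()
    im,d,p,M=grab('wrist','w3.png'); np.savez('w3.npz',im=im,d=d,M=M,mtx=p['mtx'],k1=p['k1'])
E
```

```text
12.17 [ 437.2 -112.8   92.7] F [ 0.4 -0.4 -0.7] w 59.9 q6 1.02
True
13.18 [ 436.4 -112.4   70. ] F [-1.8  0.1  3.9] w 59.9 q6 1.02
13.43 [ 436.7 -112.6   72.5] F [-0.3  0.3  0.1] w 60.2 q6 1.02
zt 69.96619198425674
False
14.83 [ 486.1 -106.9   72.3] F [-2.7  0.3  0.3] w 60.0 q6 1.07
False
17.56 [588.6 -96.4  72.5] F [-2.3  0.2 -1.2] w 60.0 q6 1.16
20.38 [569.7 -69.9 299.1] F [-0.3 -0.5 -0.8] w 60.0 q6 -0.38
```

```bash
cat > chk.py <<'E'
from meas import *
import sys
im,P,p,M=fit('wrist',sys.argv[1]); z=P[...,2]
hsv=cv2.cvtColor(im,cv2.COLOR_RGB2HSV); H,S,V=[hsv[...,i].astype(int) for i in range(3)]
m=blob((H>22)&(H<34)&(S>150)&(V>80)&(z<66)&(z>45),np.array([675,-90]),P)
c,s,a=rect(P[m]); d=np.r_[c,0]-E0; print('line',c,s,a,'edge n,e',(d@n).round(1),(d@e).round(1))
E
python3 chk.py w3.npz
```

```text
line [672.  -81.9] [ 7.1 95.5] 6.08 edge n,e -12.6 34.6
```

View pics/w3.png

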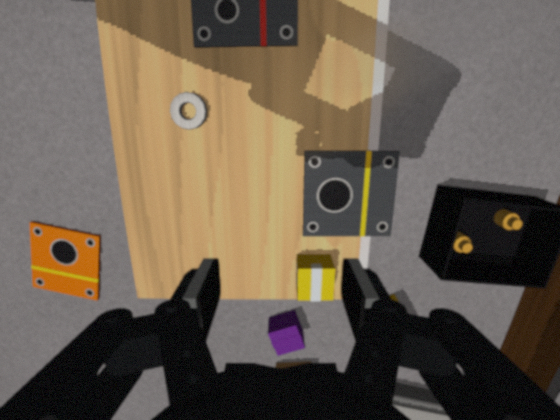

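The wrist view shows the plate square to the edge with its line from (368,152) to (365,235), 12.6 mm short. The carton stands clear at (317,275). One last push of 12.6 mm should finish it.

```bash
python3 - <<'E'
from h import *
ctrl.move_ptp(ed(-150,31,300),RP)
ctrl.move_l(ed(-115,31,110),vel=250)
ctrl.move_l(ed(-115,31,72.5),vel=60,threshold=10); st()
ctrl.move_l(ed(-84.4,31,72.5),vel=20,threshold=30); st()
ctrl.move_l(ed(-110,31,72.5),vel=60)
ctrl.move_l(ed(-150,31,300),vel=250); ctrl.move_ptp(np.array([570,-70,300.]),RN); st()
im,d,p,M=grab('wrist','w4.png'); np.savez('w4.npz',im=im,d=d,M=M,mtx=p['mtx'],k1=p['k1'])
E
python3 chk.py w4.npz
```

```text
23.47 [570.7 -96.3  72.4] F [0.6 0.4 0.9] w 59.8 q6 1.15
25.15 [598.9 -93.1  72.2] F [-6.3 -0.3  4. ] w 60.2 q6 1.17
28.14 [569.7 -70.  299.1] F [ 0.2  0.2 -0.2] w 59.8 q6 -0.38
line [682.1 -76.9] [  7.3 103.8] 6.04 edge n,e -2.1 38.5
```

View pics/w4.png

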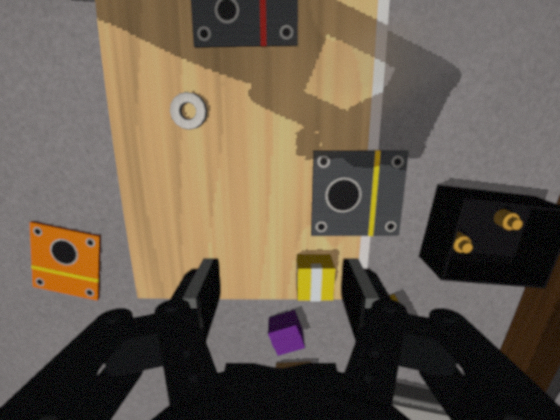

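The line now lies within about 2 mm of the edge (limit 6 mm) at both its ends, from (376,152) to (373,235). The plate is square, the carton is standing, and the other plate and the bearing haven't moved. Handing in.

```bash
python3 -c "
from h import *
print(ctrl.finish_job()); st()"
```

```text
the job is handed in; nothing more can be done
None
the job is handed in; nothing more can be done
```

The job is handed in at about 28 s of the 56 s allowed (no verdict was returned): by the last wrist picture the plate is square to the edge with its yellow line about 2 mm short of it (limit 6 mm), the carton stands aside on the board, and the red-line plate and bearing look unmoved.

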